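# Tote the finished samples and press the label holder home

## Robot

A 6-joint arm with a two-finger parallel gripper is mounted at the origin on a cart in front of the work surface, level with it; the furniture and walls round the work are solid. World frame = base frame: x ahead of the robot, y to its left, z up, the work surface at z = 0. Lengths are in mm, angles in rad, forces in N, time in s.
With the tool pointing down it reaches from about 275 to 825 mm from the base axis. Payload 5.2 kg.
Tool frame: the origin (TCP) lies at the very end of the fingers, on their centre line; the grasp point (between the pads) lies 19 mm behind it; z points along the fingers, y is the direction in which the jaws open and shut (so a half turn about z gives the same grasp; the last joint's range is limited). The gripper opens to 93 mm and grips with 3 to 60 N. Pads are 15 mm wide; open, the fingers measure 128 mm over their backs; the gripper's body (75 mm by 188 mm) begins 65 mm behind the grasp point.
Start: joints at [0.993, 0.259, 1.535, -0, 1.348, -0.203], TCP at [201.326, 511.833, 218.653] pointing down, gripper open.
Joint ranges: [-3.14, 3.14], [-0.91, 2.08], [0.19, 2.58], [-1.22, 4.36], [0.22, 2.71], [-3.12, 3.12]. Speed limits (rad/s): [2.57, 2.57, 3.14, 3.14, 3.14, 3.14].

## Interface

Orientations are given as [roll, pitch, yaw] about the fixed x, y, z axes, in that order (R = Rz(yaw) Ry(pitch) Rx(roll)).
In Python, from bench import robot gives the robot as it stands. The module is installed in compiled form; this text tells all that it offers. Calls block until the motion is done:
- robot.move_ptp(position, orientation): joint-space move of the TCP to a pose.
- robot.move_linear(position, ori=None, speed=150, f_stop=None): straight line of the TCP; ori=None keeps the orientation; speed is the mean speed in mm/s. With f_stop (N) it stops when the force on the tool has changed by that much, and returns True; else False.
- robot.move_j(angles): joint-space move.
- robot.move_gripper(opening): opening from 0.0 (shut) to 1.0 (fully open); the grip force is fixed at half the most; returns when the fingers have stopped.
- robot.sleep(seconds).
- robot.inverse_kinematics(position, orientation): joint angles nearest the present ones, or None.
- robot.get_image(name): name is "side" or "top" or "wrist"; returns a dict with "img" (480x640x3 uint8, blue, green, red), "fovy" (degrees; the focal length in pixels is half the picture's height over the tangent of half this angle, whatever the lens; pixels are square), "cx", "cy" (the principal point, pixels), "eye" and "orientation" of the camera in the world. Camera axes: x right, y down, z forward; pixel columns grow to the right and rows downward; lengths in mm; the calibration is good to about 2 mm. A picture is of the moment at which its call begins. There is no depth.
A pose or a line that the arm cannot do raises robot.MotionError and nothing moves.
- robot.hand_in(): hands the job in, once; it reports no verdict.
Readings, each from a call of its own:
- robot.current_t(): time.
- robot.current_qpos(): joint angles.
- robot.current_joint_vel(): joint speeds.
- robot.current_joint_efforts(): joint torques, N m.
- robot.current_tcp_pos(): TCP position.
- robot.current_eef_rot(): TCP orientation.
- robot.current_contact_force(): force on the tool from outside, world axes, zero at the start.
- robot.current_ft_torque(): the same for the moment, N m.
- robot.current_gripper_width(): opening from 0.0 (shut) to 1.0 (fully open).
Only numpy, scipy, OpenCV 4.12 (cv2) and the standard library are available. Lean on these libraries where they do the work, as an engineer would, in place of code of your own. Each camera call takes 0.05 s, during which the arm holds its last target. There are 200 camera calls.

## Task

Take the white bottle and the vial out of the steel catch tray and stand both upright in the grey tote. Then take the label holder from its rack and, card facing out as it is in the rack, push it down behind the lip on the tote's front, against the sprung strip, until it is fully home. Finish holding it there, still gripped and pressed all the way down: let go and the spring lifts it again. Leave the glass beaker, the dish and the little blue-capped tube where they are.

Things in the scene. Friction and masses are not known exactly. Their poses are not given: they have to be found in the camera images.
- jar_bottle: White plastic bottle with white screw cap, standing in the catch tray. Body 49 mm diameter up to about 50 mm high, then a shoulder and a cap 39 mm diameter; 84 mm tall overall, about 90 g. Origin: centre of its underside, z up.
- vial: Clear vial with white cap, standing in the catch tray, 25 mm diameter, 69 mm tall, about 30 g. Origin: centre of its underside, z up.
- tray: Shallow steel catch tray, fixed, 120 (its x) x 160 (its y) mm, rim 18 mm high, floor 3 mm above the table. The bottle and the vial stand about 40 mm either side of its centre along its y (either way round). Origin: centre of its underside.
- tote: Grey open tote, fixed to the table, 130 (its x) x 170 (its y) x 55 mm high, walls and floor 4 mm thick. Its front (-x side, towards the robot) carries the label pocket. Origin: centre of its underside; x from front to back, y to the left, z up.
- slot (a point): Centre of the label pocket's mouth, at (-69.5, 0, 30) mm in the tote's frame. Pocket: the 9 mm gap between the tote's front wall (outer face x = -65 mm, top 55 mm high) and a 3 mm lip (inner face x = -74 mm), 30 mm high; from 30 to 38 mm high the lip flares outward by 6 mm. End cheeks leave 84 mm along y. The sprung strip lies in its bottom.
- strip (a joint): Sprung steel strip in the bottom of the label pocket: 0 = up (its top 20 mm above the table), 0.008 m = fully down on its stop (top 12 mm above the table). Pushing it down takes about 3 N at first and 10 N at the stop; it springs back when let go.
- label_rack: White block, fixed, 50 (its x) x 112 (its y) x 30 mm high, with a slot along y (7.5 mm wide, 81 mm long, floor 8 mm above the table) in which the label holder stands. Origin: centre of its underside.
- label_holder: White flat label holder upright in the rack (it may lean a few degrees), about 50 g: plate 76 mm wide (y), 5 mm thick (x; lowest 2 mm: 3 mm), with a grip bar along its top, 12 mm thick (x), 50 mm wide (y), 58 to 78 mm above the lower edge. Blank paper card on its front (-x) face. Origin: centre of lower edge, z up. Fully home, the origin is 12 mm above the table.
- grip (a point): Centre of the label holder's grip bar, 68 mm above the holder's lower edge.
- left_end (a point): Point on the label holder's left end (its +y edge), 38 mm from its middle and 20 mm above its lower edge.
- beaker: Bystander: glass beaker, 72 mm diameter, 98 mm tall. Origin: centre of its underside. Leave it alone.
- dish: Bystander: white porcelain dish, 98 mm diameter, 36 mm tall. Origin: centre of its underside. Leave it alone.
- small_tube: Bystander: small tube with a blue cap, 18 mm diameter, 56 mm tall, standing on the table. Origin: centre of its underside. Leave it alone.
Not all that is in view belongs to the job. What is shaped like the jar_bottle but green is not meant.

How it is judged (in metres and radians):
On the way:
1. the bottle and the vial stand upright in the tote, let go (x of jar_bottle in the frame of tote between -0.06 and 0.06 m and y of jar_bottle in the frame of tote between -0.08 and 0.08 m and z of each of jar_bottle, vial in the frame of tote below 0.012 m and angle between each of jar_bottle, vial's own z axis and vertical below 0.15 rad and x of vial in the frame of tote between -0.06 and 0.06 m and y of vial in the frame of tote between -0.08 and 0.08 m and contact force between each of jar_bottle, vial and the fingers below 0.1 N), for 0.2 s.
At the end, for the whole second after the job is handed in: Bottle and vial stand upright (within 0.15 rad) on the tote's floor; the label holder stands in the pocket behind the lip, card outward, upright within 0.12 rad, pressed at least 6 of the strip's 8 mm down with over 4 N, and the gripper's fingers still hold it (over 3 N) at rest (x of jar_bottle in the frame of tote between -0.06 and 0.06 m and y of jar_bottle in the frame of tote between -0.08 and 0.08 m and z of each of jar_bottle, vial in the frame of tote below 0.012 m and angle between each of jar_bottle, vial's own z axis and vertical below 0.15 rad and x of vial in the frame of tote between -0.06 and 0.06 m and y of vial in the frame of tote between -0.08 and 0.08 m and value of joint strip above 0.006 m and height (world z) of label_holder below 0.0145 m and x of label_holder in the frame of tote between -0.074 and -0.065 m and y of left_end in the frame of tote between 0.03 and 0.046 m and angle between label_holder's own z axis and vertical below 0.12 rad and contact force between label_holder and tote above 4 N and contact force between the fingers and label_holder above 3 N and linear speed of each of label_holder, jar_bottle, vial below 0.02 m/s); the arm keeps its last pose, push and grip.
It fails at once if a bystander (beaker, dish or blue-capped tube) was displaced by more than 30 mm (distance of any of beaker, dish, small_tube from where it was at the start of the episode above 0.03 m).
It also fails if it takes over 72 s, if anything falls off the work surface, if the arm or the gripper's body presses on something with over 40 N, if the wrist force passes 120 N, or if a joint passes its speed limit or range.

## Working session

There is one attempt and no reset: what is moved stays moved. The work goes in short steps, each a Python script; the robot and the scene stay as the last script left them, time stands still between calls to the robot, and variables do not carry over. Pictures are saved under pics/ and viewed, about 8 in all and at most 12, crops included, and the job is handed in when it is done.

```bash
mkdir -p pics
python3 - <<'E'
from bench import robot
import cv2
for n in("top","side"):
    d=robot.get_image(n);cv2.imwrite(f"pics/{n}0.png",d["img"]);print(n,{k:v for k,v in d.items() if k!="img"})
print(robot.current_t(),robot.current_eef_rot())
E
```

```text
top {'fovy': 51.58339331556785, 'cx': 304.97281675034725, 'cy': 244.67929675274368, 'eye': array([ 245.93008864,  -71.23054936, 1391.69626413]), 'orientation': array([-2.93051056,  0.00335147, -1.50756596])}
side {'fovy': 51.33840852834611, 'cx': 309.8195658625326, 'cy': 245.56022417817567, 'eye': array([ -14.26219623, -925.42450725,  708.16411159]), 'orientation': array([-2.12357427, -0.00974067, -0.55781424])}
0.1 [-3.14000377e+00 -3.18639211e-04  2.76676965e+00]
```

View pics/top0.png

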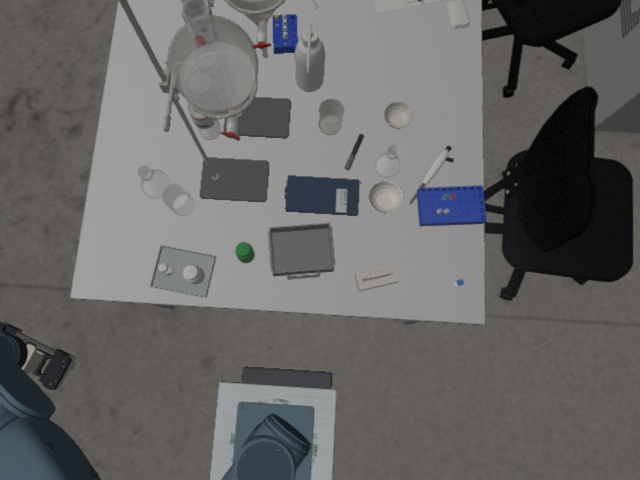

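View pics/side0.png

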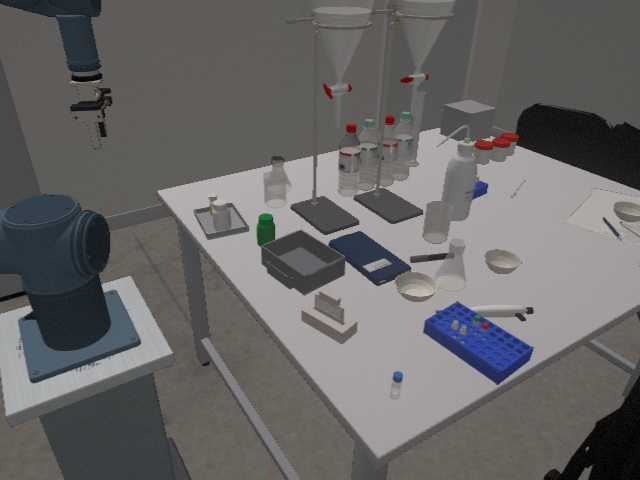

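The top picture shows the tray at (183,271) with the vial cap at (165,269) and the bottle cap at (192,273). The tote is at (302,250) with its pocket on the lower side, the rack at (377,277), the small tube at (459,283) and the green decoy at (245,253).

```bash
cat > h.py <<'E'
from bench import robot
import numpy as np, cv2
from scipy.spatial.transform import Rotation as R
def cam(d):
    f=240/np.tan(np.radians(d["fovy"]/2)); return f,R.from_euler('xyz',d["orientation"]).as_matrix(),np.array(d["eye"])
def p2w(d,u,v,z):
    f,M,e=cam(d); r=M@np.array([(u-d["cx"])/f,(v-d["cy"])/f,1]); return (e+r*(z-e[2])/r[2]).round(1)
def w2p(d,p):
    f,M,e=cam(d); c=M.T@(np.array(p)-e); return (c[:2]/c[2]*f+[d["cx"],d["cy"]]).round(1)
def shot(n,fn):
    d=robot.get_image(n); cv2.imwrite(fn,d["img"]); np.save(fn+".npy",{k:v for k,v in d.items() if k!="img"},allow_pickle=True); return d
def load(fn): return np.load(fn+".npy",allow_pickle=True).item()
def ori(yaw): return [np.pi,0,yaw]
E
python3 - <<'E'
from h import *
d=shot("top","pics/top1.png")
for n,u,v,z in [("vial",165,269,69),("bottle",192,273,87),("tray a",163,247,18),("tray b",215,255,18),("tray c",208,297,18),("tray d",152,288,18),
 ("tote a",269,226,55),("b",332,224,55),("c",333,270,55),("d",273,276,55),("rack",377,277,30),("ra",355,273,30),("rb",395,265,30),("rc",399,284,30),("rd",358,291,30),("tube",459,283,56),("green",245,253,84)]:
    print(n,p2w(d,u,v,z))
c=d["img"][215:305,140:410]; cv2.imwrite("pics/c1.png",cv2.resize(c,(798,266),interpolation=cv2.INTER_CUBIC))
# wrist
w=shot("wrist","pics/w0.png")
f,M,e=cam(w); T=R.from_euler('xyz',robot.current_eef_rot()).as_matrix()
print("cam in tool",T.T@(e-robot.current_tcp_pos()),(T.T@M).round(2).tolist(),w["fovy"])
for y in(0,np.pi/2,-np.pi/2): 
  for p in([400,300,150],[440,-30,150],[380,-230,150]):
    q=robot.inverse_kinematics(p,ori(y)); print(y,p,None if q is None else np.round(q,2))
E
```

```text
vial [437.9 323.8  69. ]
bottle [429.1 245.4  87. ]
tray a [507.6 352.4  18. ]
tray b [493.9 203.1  18. ]
tray c [374.8 210.5  18. ]
tray d [389.9 368.6  18. ]
tote a [578.2  54.3  55. ]
b [ 594.8 -119.9   55. ]
c [ 465.9 -129.3   55. ]
d [439.2  32.5  55. ]
rack [ 458.1 -252.7   30. ]
ra [ 465.4 -191.6   30. ]
rb [ 494.8 -301.5   30. ]
rc [ 442.4 -313.8   30. ]
rd [ 416.  -201.9   30. ]
tube [ 451.6 -470.9   56. ]
green [492.4 110.1  84. ]
cam in tool [  77.84263471   -1.79115731 -166.3883432 ] [[-0.0, -0.96, -0.28], [1.0, -0.0, -0.0], [-0.0, -0.28, 0.96]] 61.79388254985709
0 [400, 300, 150] [ 0.42  0.23  1.75 -0.    1.16  1.99]
0 [440, -30, 150] [-0.32  0.13  1.88 -0.    1.13  1.25]
0 [380, -230, 150] [-0.8   0.13  1.88 -0.    1.13  0.77]
1.5707963267948966 [400, 300, 150] [ 0.42  0.23  1.75 -0.    1.16  0.42]
1.5707963267948966 [440, -30, 150] [-0.32  0.13  1.88  0.    1.13 -0.32]
1.5707963267948966 [380, -230, 150] [-0.8   0.13  1.88  0.    1.13 -0.8 ]
-1.5707963267948966 [400, 300, 150] [ 0.42  0.23  1.75  0.    1.16 -2.72]
-1.5707963267948966 [440, -30, 150] [-0.32  0.13  1.88 -0.    1.13  2.82]
-1.5707963267948966 [380, -230, 150] [-0.8   0.13  1.88 -0.    1.13  2.35]
```

View pics/c1.png

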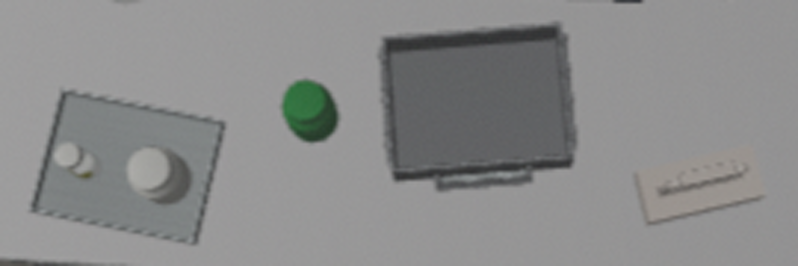

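Coarse positions agree with the stated sizes. Next, closer wrist views of the tray, then of the tote and rack.

Run:
```python
from h import *
robot.move_ptp([500,-130,300],ori(np.pi/2)); shot("wrist","pics/w2.png")
robot.move_ptp([435,300,200],ori(1.46)); print(robot.current_t()); shot("wrist","pics/w1.png")
print(robot.current_t())
```

```text
4.4083
4.4583
```

View pics/w1.png

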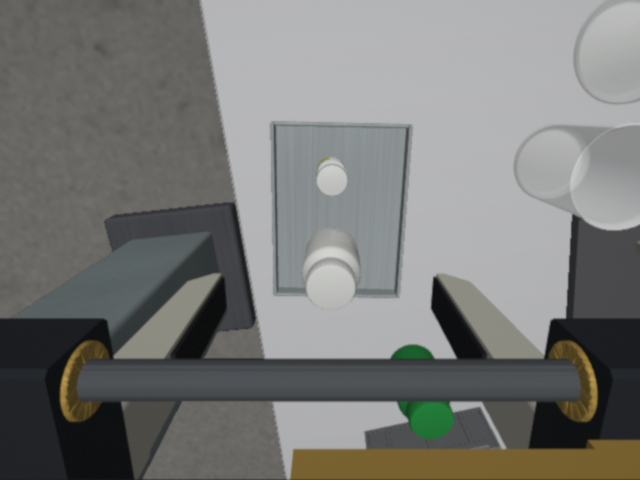

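View pics/w2.png

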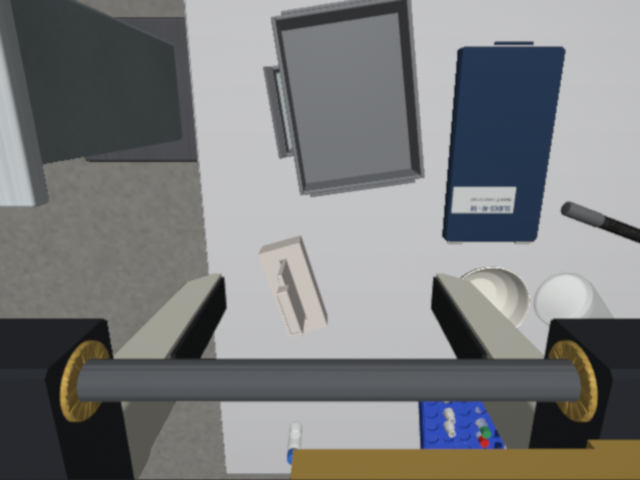

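In w1 the vial cap is at (332,180), the bottle cap at (331,286), and the tray corners are as read in the script. In w2 the tote rim corners are about (274,16), (302,194) and (423,177), the lip runs (265,68)-(279,157), and the rack top corners are (260,246), (302,236), (327,325) and (290,334).

Run:
```python
from h import *
d=load("pics/w1.png")
for n,u,v,z in [("vial",332,180,72),("vialfoot",330,165,3),("bottle",331,286,87),("t",273,123,18),("t",411,125,18),("t",399,297,18),("t",275,296,18)]: print(n,p2w(d,u,v,z))
d=load("pics/w2.png")
for n,u,v,z in [("FL",274,16,55),("BL",409,-3,55),("BR",423,177,55),("FR",302,194,55),("lipL",265,68,38),("lipR",279,157,38),("r",260,246,30),("r",302,236,30),("r",327,325,30),("r",290,334,30)]: print(n,p2w(d,u,v,z))
im=cv2.imread("pics/w2.png")
a=cv2.resize(im[50:210,250:350],(500,800)[::1],interpolation=cv2.INTER_CUBIC); 
a=cv2.resize(im[55:200,250:320],None,fx=4,fy=4,interpolation=cv2.INTER_CUBIC);b=cv2.resize(im[225:345,250:340],None,fx=4.8333,fy=4.8333,interpolation=cv2.INTER_CUBIC)
o=np.zeros((580,a.shape[1]+b.shape[1],3),np.uint8);o[:,:a.shape[1]]=a[:580];o[:b.shape[0],a.shape[1]:]=b[:580];cv2.imwrite("pics/c2.png",o);print(o.shape)
```

```text
vial [440.8 327.9  72. ]
vialfoot [439.8 330.5   3. ]
bottle [431.3 250.2  87. ]
t [396.3 372.6  18. ]
t [511.4 358.   18. ]
t [491.4 200.9  18. ]
t [374.3 215.1  18. ]
FL [448.5  33.7  55. ]
BL [572.5  49.4  55. ]
BR [ 596.3 -115.6   55. ]
FR [ 471.5 -133.5   55. ]
lipL [435.7  -9.5  38. ]
lipR [446.7 -97.1  38. ]
r [ 420.6 -198.9   30. ]
r [ 468.9 -186.9   30. ]
r [ 497.4 -300.    30. ]
r [ 452.  -312.4   30. ]
(580, 715, 3)
```

View pics/c2.png

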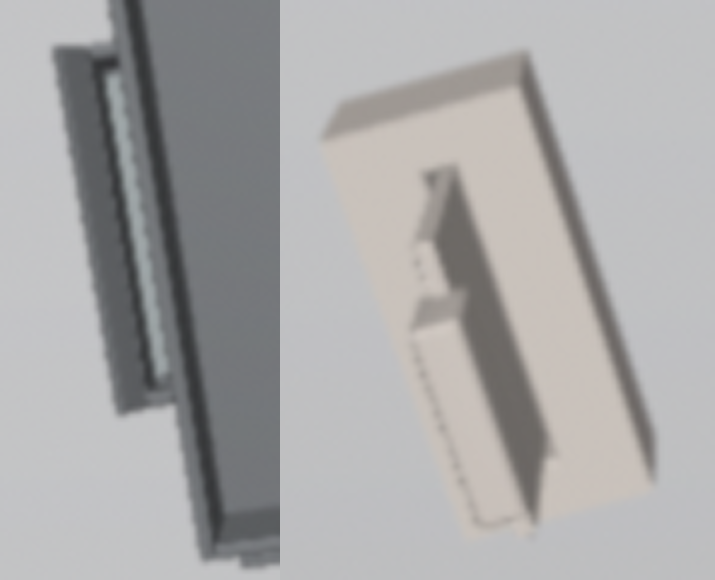

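Everything is consistent with the stated sizes (tray 116x159 mm, tote about 126x168 mm with yaw about 0.138). Now I move the bottle and vial, taking a wrist view of the bottle on lifting as a grip check.

Run:
```python
from h import *
C=np.array([522.2,-41.5]); ty=0.138
def tote(x,y): return C+np.array([[np.cos(ty),-np.sin(ty)],[np.sin(ty),np.cos(ty)]])@[x,y]
def pick(p,op):
    robot.move_gripper(op)
    robot.move_ptp([*p,130],ori(1.44))
    print("down",robot.move_linear([*p,22],speed=120,f_stop=15))
    robot.move_gripper(0); print("w",robot.current_gripper_width()*93)
    robot.move_linear([*p,145],speed=150)
    print("w",robot.current_gripper_width()*93,robot.current_contact_force())
def place(p,op):
    robot.move_ptp([*p,145],ori(np.pi/2+ty))
    print("stop",robot.move_linear([*p,24.5],speed=100,f_stop=10),robot.current_tcp_pos())
    robot.move_gripper(op); robot.sleep(.2)
    robot.move_linear([*p,145],speed=200); print(robot.current_t())
pick([431.3,249.5],.75); place(tote(8,-38),.75)
pick([440.5,328.5],.6); place(tote(8,40),.6)
# look at rack and pocket
robot.move_ptp([455,-215,200],ori(np.pi/2)); shot("wrist","pics/w3.png")
robot.move_ptp([470,-30,200],ori(np.pi/2)); shot("wrist","pics/w4.png"); print(robot.current_t())
d=load("pics/w2.png")
B=lambda x,y:(250+(x-280)/4.8333,225+y/4.8333)
P=[p2w(d,*B(x,y),30) for x,y in((322,138),(520,85),(653,487),(466,541))]; print(P,np.mean(P,0)); print("bar",p2w(d,*B(472,427),86),p2w(d,*B(437,328),86),p2w(d,*B(508,524),86))
```

```text
down False
w 48.23394403307632
w 47.736022380780916 [ 0.82858366  0.83052308 -0.11093913]
stop False [535.92340798 -78.23232426  25.15670227]
12.2083
down False
w 24.334300811248205
w 24.23439987296421 [-0.28507205 -0.2022886  -0.74927254]
stop False [525.13866322  -0.85728221  25.07688569]
21.1833
22.975
[array([ 418.6, -208.1,   30. ]), array([ 466.1, -194.7,   30. ]), array([ 497.6, -301.1,   30. ]), array([ 450.1, -316.5,   30. ])] [ 458.1 -255.1   30. ]
bar [ 458.4 -254.7   86. ] [ 451.6 -231.3   86. ] [ 465.8 -278.5   86. ]
```

Run:
```python
from h import *
a=cv2.imread("pics/w3.png");b=cv2.imread("pics/w4.png")
o=np.hstack([a[60:460,190:450],b[20:420,130:540]]);print(o.shape)
cv2.imwrite("pics/c3.png",cv2.resize(o,None,fx=1.19,fy=1.19,interpolation=cv2.INTER_CUBIC))
```

```text
(400, 670, 3)
```

View pics/c3.png

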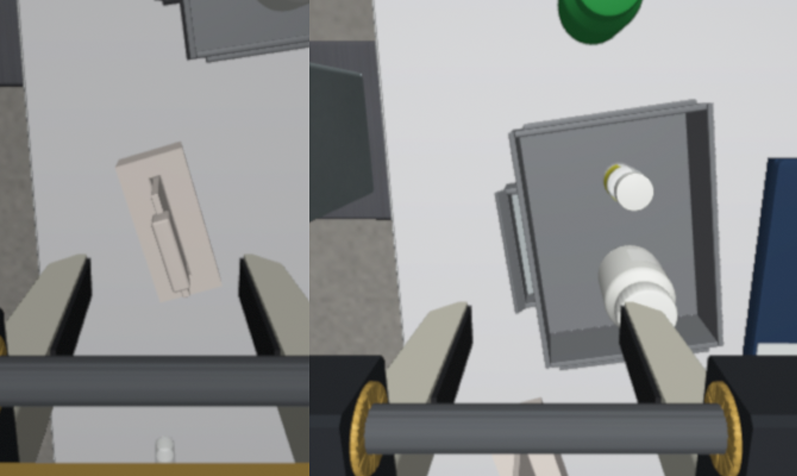

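Bottle and vial both stand upright in the tote. I need one enlarged crop for the exact pocket and bar positions.

Run:
```python
from h import *
a=cv2.imread("pics/w3.png");b=cv2.imread("pics/w4.png")
A=cv2.resize(a[185:315,285:380],None,fx=4,fy=4,interpolation=cv2.INTER_CUBIC) #95x130
B=cv2.resize(b[115:335,280:380],None,fx=2.7,fy=2.7,interpolation=cv2.INTER_CUBIC)
o=np.zeros((594,A.shape[1]+B.shape[1],3),np.uint8);o[:A.shape[0],:A.shape[1]]=A;o[:B.shape[0],A.shape[1]:]=B
cv2.imwrite("pics/c4.png",o);print(o.shape)
```

```text
(594, 650, 3)
```

View pics/c4.png

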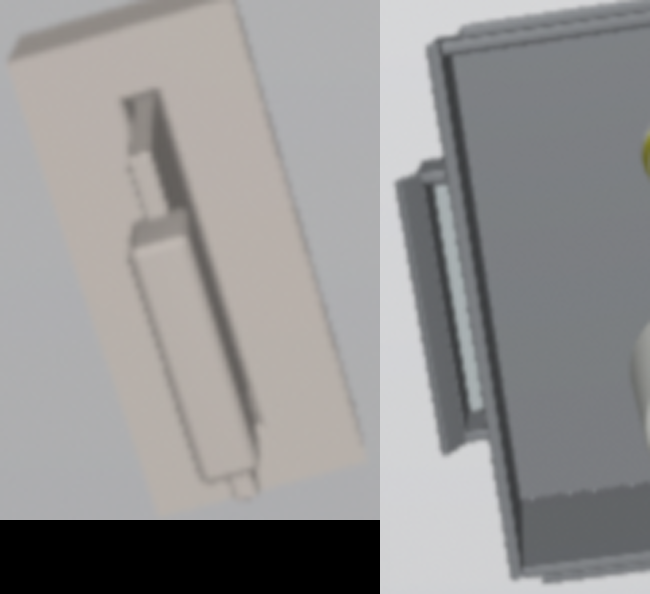

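Run:
```python
from h import *
d=load("pics/w3.png")
P=np.array([p2w(d,285+x/4,185+y/4,86) for x,y in((133,257),(187,235),(257,462),(204,482))]);c=P.mean(0)
ax=(P[0]+P[1]-P[2]-P[3])/2; print(P.tolist(),"bar",c,np.linalg.norm(ax),"yaw",np.arctan2(-ax[0],ax[1]))
d=load("pics/w4.png")
q=lambda x,y,z:p2w(d,280+(x-380)/2.7,115+y/2.7,z)
FL,FR=q(428,43,55),q(513,578,55); L,Rr=q(396,182,38),q(445,453,38)
for a,b in((FL,FR),(L,Rr)):
    v=(a-b)[:2]; print(a,b,np.linalg.norm(v),"yaw",np.arctan2(-v[0],v[1]))
ty=.138; M=np.array([[np.cos(ty),-np.sin(ty)],[np.sin(ty),np.cos(ty)]])
m=(FL+FR)[:2]/2; print("centre from wall",m+M@[65,0]); m=(L+Rr)[:2]/2; print("centre from lip",m+M@[81.5,0])
u=lambda x,y:p2w(d,130+(x-309.4)/1.19,20+y/1.19,55)
print("back",u(713,102),u(722,345))
# strip ends z=20 : mid line
print("strip",q(436,185,20),q(446,185,20),q(470,410,20),q(484,410,20))
```

```text
[[446.1, -233.6, 86.0], [456.1, -229.4, 86.0], [469.5, -274.9, 86.0], [459.4, -279.1, 86.0]] bar [ 457.775 -254.25    86.   ] 47.41806090510238 yaw 0.28539687471767533
[446.   33.4  55. ] [ 470.1 -134.3   55. ] 169.42284379622484 yaw 0.14273177895119665
[434.1  -8.5  38. ] [447.7 -98.1  38. ] 90.62626550840544 yaw 0.15063590829718532
centre from wall [522.43205162 -41.50844368]
centre from lip [521.6251878 -42.088664 ]
back [573.5  51.8  55. ] [ 596.7 -115.6   55. ]
strip [445.1 -12.5  20. ] [448.3 -12.5  20. ] [455.4 -90.1  20. ] [460.2 -90.1  20. ]
```

Run:
```python
from h import *
g=[457.8,-254.3]; y=np.pi/2+.285
robot.move_gripper(.5)
robot.move_ptp([*g,120],ori(y))
print("down",robot.move_linear([*g,60],speed=100,f_stop=10))
robot.move_gripper(0); print("w",robot.current_gripper_width()*93)
print(robot.move_linear([*g,150],speed=100), robot.current_gripper_width()*93)
ty=.142; C=np.array([522.2,-41.7]); s=C+np.array([[np.cos(ty),-np.sin(ty)],[np.sin(ty),np.cos(ty)]])@[-69.5,0]; print(s)
robot.move_ptp([*s,150],ori(np.pi/2+ty))
robot.move_linear([*s,98],speed=100)
robot.sleep(.2); print(robot.current_tcp_pos(),robot.current_contact_force(),robot.current_t())
w=shot("wrist","pics/w5.png"); v=shot("side","pics/s5.png")
p=w2p(v,[*s,70]).astype(int); print(p)
a=cv2.resize(v["img"][p[1]-60:p[1]+60,p[0]-60:p[0]+60],(480,480),interpolation=cv2.INTER_CUBIC)
b=w["img"][:,160:480]
cv2.imwrite("pics/c5.png",np.hstack([a,b]))
```

```text
down False
w 11.641511528095197
False 11.364541873955211
[453.39952238 -51.535867  ]
[453.97676056 -51.81195398  98.68205079] [ 0.11115299  0.47309047 -0.40199267] 28.4833
[279 255]
```

View pics/c5.png

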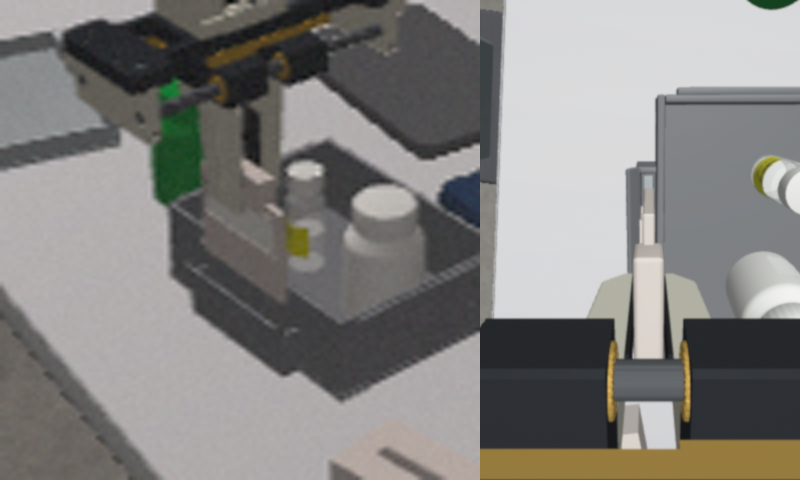

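The holder is held upright and aligned above the pocket; bottle and vial are standing. Inserting.

Run:
```python
from h import *
s=[453.2,-51.5]
for z in (88,80,74,68,64,62):
    st=robot.move_linear([*s,z],speed=25,f_stop=25); robot.sleep(.1)
    print(z,st,robot.current_tcp_pos().round(2),robot.current_contact_force().round(1),round(robot.current_t(),1))
    if st or robot.current_contact_force()[2]>20: break
v=shot("side","pics/s6.png")
a=cv2.resize(v["img"][190:315,215:340],(600,600),interpolation=cv2.INTER_CUBIC); cv2.imwrite("pics/c6.png",a)
```

```text
88 False [453.3  -51.52  88.05] [-0.2 -0.3  0. ] 29.2
80 False [453.25 -51.53  80.01] [-0.3 -0.1 -0.8] 29.8
74 False [453.22 -51.52  74.  ] [ 0.2 -0.5 -1.5] 30.3
68 False [453.72 -51.66  68.44] [ 0.5 -0.1  4.2] 30.8
64 False [453.82 -51.74  64.75] [-1.7 -0.1  7.6] 31.2
62 False [454.45 -51.87  63.82] [-2.5  1.2 17.3] 31.5
```

View pics/c6.png

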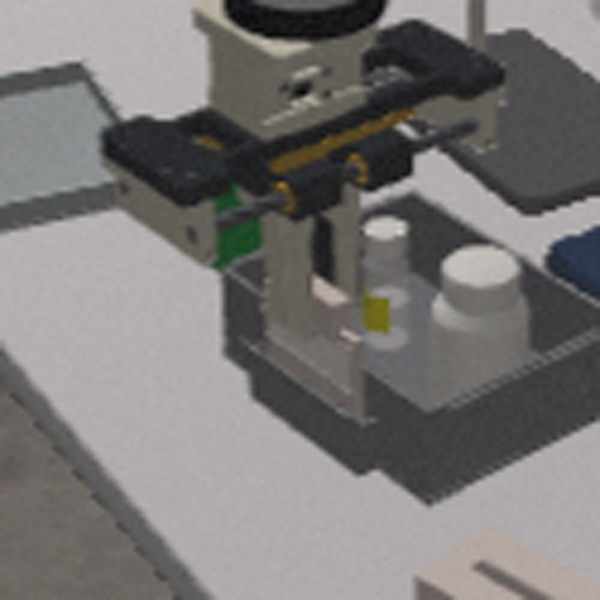

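The force rose along the spring's curve (4.2 N at 68.4, 7.6 N at 64.8) and jumped to 17 N at 63.8 mm. That matches the predicted hard stop at 64. I check that it holds, then hand in.

Run:
```python
from h import *
robot.sleep(1); print(robot.current_tcp_pos().round(2),robot.current_contact_force().round(1),robot.current_gripper_width()*93,robot.current_t())
f=robot.current_contact_force()[2]
if 11<f<30: robot.hand_in(); print("handed in")
```

```text
[454.42 -51.84  63.81] [-2.1  1.3 17.1] 11.877347415888263 32.5917
the job is handed in; nothing more can be done
handed in
```

The job is done and handed in at 32.6 s, though no verdict was reported.

- **Bottle and vial:** both are out of the catch tray and stand upright in the tote, let go. The side picture after the insertion confirms this.
- **Label holder:** I took it from its rack without turning it round, so the card should still face outward, though I did not check the card itself. I pushed it into the pocket behind the lip. The force followed the spring's curve and then jumped at TCP height 63.8 mm, where I had predicted about 64 mm for fully home.
- **Final hold:** after another second the downward force was steady at 17.1 N and the gripper still held the bar (11.9 mm opening for a 12 mm bar).
- **Bystanders:** the arm's path stayed clear of the beaker, dish and blue-capped tube. I did not measure their positions again at the end.

No check failed. The only offset was about 1 mm sideways in the TCP under the pressing load, which is inside the pocket's clearance.

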